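# Set the stop collar on the bridge-slotting jig

### The arm

A 7-joint arm with a two-finger parallel gripper is mounted at the origin on the work surface. World frame = base frame: x ahead of the robot, y to its left, z up, the work surface at z = 0. Lengths are in m, angles in rad, forces in N, time in s.
With the tool pointing down it reaches from about 0.375 to 0.925 m from the base axis. Payload 3.1 kg.
Tool frame: the origin (TCP) lies midway between the tips of the shut fingers; the grasp point (between the pads) lies 19 mm behind it; z points along the fingers, y is the direction in which the jaws open and shut (so a half turn about z gives the same grasp; the last joint's range is limited). The gripper opens to 85 mm and grips with 20 to 120 N. Pads are 22 mm wide; open, the fingers measure 114 mm over their backs; the gripper's body (76 mm by 85 mm) begins 54 mm behind the grasp point. The pads swing forward as they close: fully open they stand 13 mm farther back than shut.
Start: joints at [1.245, 0.383, 0.044, 1.598, -0.018, 1.161, -0.05], TCP at [0.147, -0.633, 0.21] pointing down, gripper open.
Joint ranges: [-2.61, 2.61], [-0.41, 2.15], [-1.48, 1.57], [0, 2.5], [-1.57, 4.71], [0.05, 1.97], [-2.85, 2.85]. Speed limits (rad/s): [2.79, 2.79, 3.14, 3.14, 3.14, 3.14, 3.14].

### API

Orientations are given as a unit quaternion [w, x, y, z].
In Python, from station import state, capture, calibration, close_job gives the robot as it stands.
- The arm moves only by the tool play_rows, never from a script. Its argument "rows" is a list of rows, each a list of 3 entries, a list of its own where there are three numbers: the shift along the tool's x, y, z in cm, then the turn, a rotation vector about the tool's x, y, z in rad, then the finger opening in cm, from 0 to 8.54. A call has 1 to 10 rows; each row shifts and turns the pose as measured when the row begins, along the tool's axes as they then stand; what a row does not reach is not made up. A row lasts 1/8 s, in which the tool goes at most 62.5 mm and 10.7 degrees, less where a joint would pass 70% of its speed; a pose out of reach is approached as far as the arm can. A call with a gripper value outside its range is refused whole. The fingers move at their own pace and stop on an object; "grip_force" is the grip in N (left out, the last holds). Time passes only in rows, so rows that do not move let the fingers close. It gives the time, the measured TCP pose, the force and the opening at its end, in the units of the state.
- state(): the state, without advancing time (a new reading comes with each control period).
- capture(name): name is "scene" or "top"; returns (picture, depth): 400x640x3 uint8, blue, green, red; 400x640 float32, m along the optical axis (not along the pixel's ray), 0 where there is no reading.
- calibration(name): a dict with "fovy" (degrees; the focal length in pixels is half the picture's height over the tangent of half this angle, whatever the lens; pixels are square), "cx", "cy" (the principal point, pixels), "extrinsics" (4x4, takes a point from camera to world coordinates). Camera axes: x right, y down, z forward; pixel columns grow to the right and rows downward; lengths in m; the calibration is good to about 2 mm. A picture is of the moment at which its call begins. calibration takes no time and is no camera call.
- close_job(): hands the job in, once; it reports no verdict.
The state is a dict: "clock": time; "joint_pos": joint angles; "joint_velocities": joint speeds; "tau": joint torques, N m; "position": TCP position; "orientation": TCP orientation; "contact_force": force on the tool from outside, world axes, zero at the start; "ft_torque": the same for the moment, N m; "finger_gap": finger opening in m.
Only numpy, scipy, OpenCV 4.12 (cv2) and the standard library are available. Lean on these libraries where they do the work, as an engineer would, in place of code of your own. Each camera call takes 0.05 s, during which the arm holds its last target.

### The job

On the luthier's jig, loosen the red wing screw of the aluminium collar, slide the collar along the rod so that its foot pushes the rosewood blank up against the red spring plunger, and tighten the screw fully again so that the blank stays lightly pinched with about 8 N. Never force the collar along while its screw is tight, never squeeze the blank hard (20 N bruises it), and leave everything else on the bench alone.

Things in the scene. Friction and masses are not known exactly. Their poses are not given: they have to be found in the camera images.
- jig: bridge-slotting jig, fixed to the bench: plywood board 170 mm (its x) by 460 mm (its y), 18 mm thick. A level 12 mm steel rod runs along its y axis between two dark wooden posts at y = -205 and +205 mm (40 x 24 mm, tops 100 mm above the bench). Two low strips (7 mm high, 36 mm apart) guide the blank along y. Origin: centre of the underside, z up
- rod_mid (a point): middle of the steel rod, on its axis, 85 mm above the bench, axes parallel to the jig's. Below the rod near the +y end stands a green backstop block (50 x 34 mm, 45 mm above the board)
- plunger_zone (a point): point on the jig, NOT the plunger itself: 103 mm along +y from the jig's middle, 29 mm above the bench. The red plunger tip (20 mm across, points to -y from the green backstop, on this line) rests up to 12 mm before or behind it: the backstop was set by hand. Its spring gives 2 N per mm from the first touch, travel 11 mm
- collar: aluminium shaft collar on the rod, 38 mm across, 26 mm long; origin on the rod's axis at its middle, axes parallel to the jig's. A foot plate (30 mm wide, 8 mm thick) hangs from its +y end to 3 mm above the board. It only slides along the jig's y (it starts at the -y end): screw loose, about 1.5 N friction plus 12 N per m/s; screw tight, it holds about 40 N
- foot_face (a point): centre of the collar's foot face that looks towards +y, 60 mm below the rod's axis; it is 17 mm towards +y from the collar's origin; axes parallel to the jig's
- screw_head (a point): middle of the red wing head of the set screw on the collar: an upright bar 34 mm long (point x), 10 mm thick (point y), 26 mm high (13 mm above and below this point, which is 131 mm above the bench), on a round stem 10 mm thick and 14 mm long. Its z is up, the screw's axis. The point turns with the screw and travels with the collar
- screw (a joint): angle of the set screw, rad: 0 = fully tight (hard stop, bar along the rod), grows as it is turned counter-clockwise seen from above (loosening), stop at 1.8. It begins to grip the rod below about 0.8 and grips harder down to 0; turning takes 0.1 to 0.25 Nm. It stays where it is left.
- blank: loose rosewood bridge blank, dark red-brown, 32 x 110 x 14 mm (long along the jig's y), 90 g, lying on the jig's board under the rod between the guide strips; origin at the centre of its underside. It starts with a gap to the plunger at its +y end and a gap to the collar's foot at its -y end; pushing it along takes under 1 N.
- spare_collar: bystander: loose dark steel ring (34 mm across, 14 mm high) lying on the jig's board; origin at the centre of its underside
- brass_block: bystander: loose brass block 30 x 50 x 20 mm lying on the jig's board; origin at the centre of its underside
- tape: bystander: roll of cream masking tape, 100 mm across, 48 mm high, lying flat; origin at the centre of its underside
- mug: bystander: white mug, 80 mm across, 90 mm high; origin at the centre of its underside
- glue: bystander: white glue bottle, 52 mm across, 130 mm high; origin at the centre of its underside
- driver: bystander: screwdriver with a blue handle lying on the table
- spool: bystander: copper wire spool, 56 mm across, 50 mm high; origin at the centre of its underside
There are look-alikes about, which are no part of the job. Of the things that look like the blank, the smaller one is meant.

How it is judged:
By the outcome, as a careful person would: the job done as asked, in the order asked, and still so for the second after the job is handed in, with the robot touching nothing.
It also fails if it takes over 64 s, if anything falls off the work surface, if the arm or the gripper's body presses on something with over 40 N, if the wrist force passes 120 N, or if a joint passes its speed limit or range.

## Working session

There is one attempt and no reset: what is moved stays moved. The work goes in short steps, Python scripts to look and compute and a tool call to move; the robot and the scene stay as the last step left them, time stands still between calls to the robot, and variables do not carry over. Pictures are saved under pics/ and viewed, and the job is handed in when it is done.

Besides the shell and the picture viewer there is one more tool, called after "Emit:" in YAML: its name, and indented under it one key for each argument. play_rows: Moves the arm, as the interface text tells. Its arguments: {"type":"object","properties":{"rows":{"type":"array","items":{"type":"array"}},"grip_force":{"type":"number"}},"required":["rows"]}

```bash
mkdir -p pics; ls; python3 - <<'E'
from station import *
import cv2,numpy as np
s=state(); print(s)
for n in("scene","top"):
    p,d=capture(n); cv2.imwrite(f"pics/{n}0.png",p); np.savez(f"{n}0.npz",p=p,d=d)
    c=calibration(n); print(n,c)
E
```

```text
pics
{'clock': 0.0, 'joint_pos': array([ 1.24521415,  0.38385656,  0.04386362,  1.59959521, -0.01790252,
        1.16119725, -0.04990961]), 'joint_velocities': array([-4.21553644e-05,  5.14555900e-04,  1.83571862e-03,  6.10233502e-04,
        1.28025457e-03, -1.28295946e-03, -7.38132561e-04]), 'tau': array([ 4.64190889e-04, -4.33464861e+01,  1.02453589e+00, -2.49514425e+01,
        1.06144248e-02,  1.12404290e-02,  5.93088586e-06]), 'position': array([ 0.1465266 , -0.63223387,  0.20896394]), 'orientation': array([-1.31221807e-03,  9.93518191e-01,  1.13665437e-01, -2.27007301e-04]), 'contact_force': array([-0.45126342, -0.03657169, -1.20544211]), 'ft_torque': array([-0.00116844,  0.0213621 , -0.04672381]), 'finger_gap': 0.08497574410946136}
scene {'fovy': 48.47486726550679, 'cx': 333.24417665590585, 'cy': 193.68252008414822, 'extrinsics': array([[ 0.09789715,  0.77392359, -0.62566639,  1.21294015],
       [ 0.99518592, -0.0790332 ,  0.05795454, -0.08129684],
       [-0.00459603, -0.62832797, -0.77793499,  0.99251486],
       [ 0.        ,  0.        ,  0.        ,  1.        ]])}
top {'fovy': 49.91751329627305, 'cx': 320.30647974825183, 'cy': 196.36422497042975, 'extrinsics': array([[ 5.40216238e-02, -9.76191640e-01,  2.10075094e-01,
         2.21487677e-01],
       [-9.98536276e-01, -5.33686402e-02,  8.78033940e-03,
        -4.18286653e-04],
       [ 2.64012821e-03, -2.10241931e-01, -9.77645826e-01,
         1.38888156e+00],
       [ 0.00000000e+00,  0.00000000e+00,  0.00000000e+00,
         1.00000000e+00]])}
```

View pics/scene0.png

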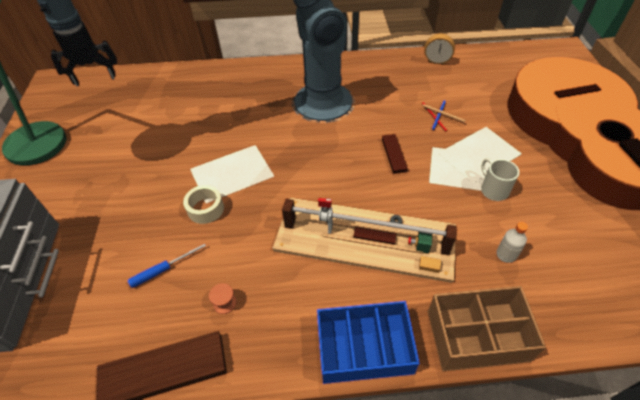

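View pics/top0.png

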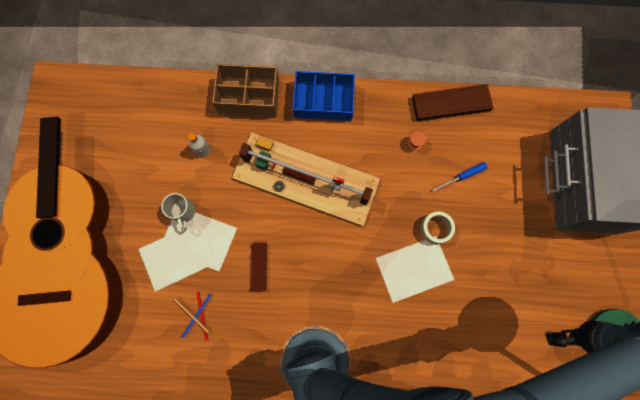

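The scene view shows the jig at about (365,238), with the collar and red screw at (325,208), the blank at (375,236) and the green backstop at (425,242). In the top view the jig is at (306,178), the screw at (338,183) and the backstop at (264,160). Next I'll enlarge both.

```bash
cat > h.py <<'E'
import numpy as np,cv2
from station import *
def K(n):
    c=calibration(n); f=200/np.tan(np.radians(c["fovy"]/2)); return f,c["cx"],c["cy"],np.array(c["extrinsics"])
def ray(n,u,v):
    f,cx,cy,E=K(n); d=E[:3,:3]@np.array([(u-cx)/f,(v-cy)/f,1.]); return E[:3,3],d
def onz(n,u,v,z):
    o,d=ray(n,u,v); return o+d*(z-o[2])/d[2]
def pt(n,u,v,dep):
    o,d=ray(n,u,v); return o+d*dep
def two(a,b):  # a=(u,v) scene, b top
    o1,d1=ray("scene",*a); o2,d2=ray("top",*b)
    A=np.stack([d1,-d2],1); t=np.linalg.lstsq(A,o2-o1,rcond=None)[0]
    p,q=o1+d1*t[0],o2+d2*t[1]; return (p+q)/2,np.linalg.norm(p-q)
def proj(n,P):
    f,cx,cy,E=K(n); c=E[:3,:3].T@(np.asarray(P)-E[:3,3]); return f*c[0]/c[2]+cx,f*c[1]/c[2]+cy
E
python3 - <<'E'
from h import *
for n,(x0,x1,y0,y1) in {"scene":(265,465,185,285),"top":(225,390,125,230)}.items():
    p=np.load(n+"0.npz")["p"][y0:y1,x0:x1]
    s=800/(x1-x0); s=min(s,600/(y1-y0),4.8); s=4
    cv2.imwrite(f"pics/{n}0z.png",cv2.resize(p,None,fx=s,fy=s,interpolation=cv2.INTER_CUBIC))
    z=np.load(n+"0.npz"); hsv=cv2.cvtColor(z["p"],cv2.COLOR_BGR2HSV)
    m=((hsv[...,0]<6)|(hsv[...,0]>174))&(hsv[...,1]>170)&(hsv[...,2]>120)
    mm=np.zeros_like(m);mm[y0:y1,x0:x1]=m[y0:y1,x0:x1]
    k,l,st,c=cv2.connectedComponentsWithStats(mm.astype(np.uint8))
    for i in range(1,k): print(n,st[i],c[i],np.median(z["d"][l==i]), pt(n,*c[i],np.median(z["d"][l==i])))
E
```

```text
scene [318 198  13   5  35] [322.68571429 200.05714286] 1.0808138 [ 0.54619932 -0.04544883  0.14208533]
scene [409 237   2   7  11] [409.36363636 239.63636364] 1.1326162 [0.61397285 0.16821899 0.03690559]
top [273 163   2   5   7] [273.42857143 164.85714286] 1.4025497 [0.60825204 0.1701683  0.03890149]
top [333 178  11   4  22] [339.04545455 179.63636364] 1.2835996 [ 0.54294268 -0.04237509  0.144629  ]
```

```bash
python3 - <<'E'
from h import *
# board: wood light colour mask in both views -> points by depth near z=18mm
for n,(x0,x1,y0,y1) in {"scene":(265,465,185,285),"top":(225,390,125,230)}.items():
    z=np.load(n+"0.npz"); d=z["d"]; f,cx,cy,E=K(n)
    v,u=np.mgrid[y0:y1,x0:x1]; dd=d[y0:y1,x0:x1]
    P=np.stack([(u-cx)/f*dd,(v-cy)/f*dd,dd],-1)@E[:3,:3].T+E[:3,3]
    ok=(dd>0)&(P[...,2]>0.012)&(P[...,2]<0.15)
    m=ok.astype(np.uint8); k,l,st,c=cv2.connectedComponentsWithStats(m); i=1+st[1:,4].argmax()
    Q=P[l==i][:,:2]; r=cv2.minAreaRect((Q*1000).astype(np.float32)); print(n,r,len(Q))
    t=(l==i); b=t&(P[...,2]<.022); print(np.median(P[b][:,2]))
E
```

```text
scene ((577.1226196289062, 62.43367004394531), (460.6147766113281, 175.19454956054688), 72.6104965209961) 9815
0.017795484893063207
top ((576.247314453125, 63.30982971191406), (460.224853515625, 172.13455200195312), 72.66593170166016) 6945
0.018133984242684198
```

View pics/scene0z.png

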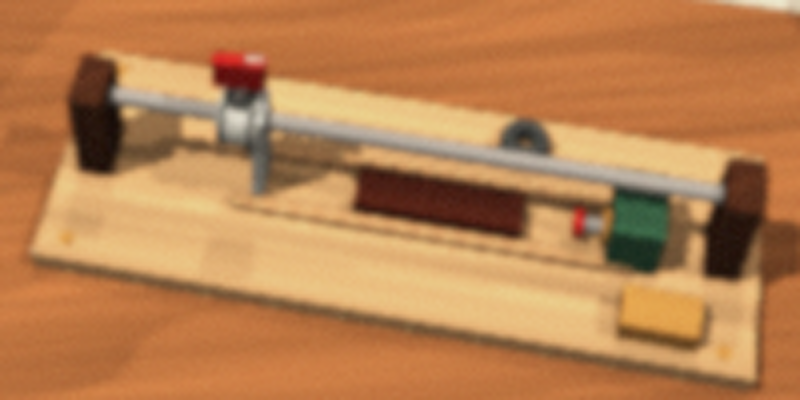

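View pics/top0z.png

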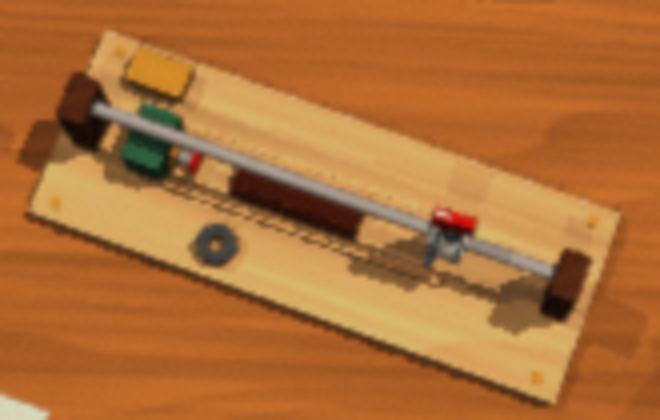

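```bash
cat >> h.py <<'E'
TH=np.radians(72.63); JY=np.array([np.cos(TH),np.sin(TH),0]); JX=np.array([np.sin(TH),-np.cos(TH),0]); JC=np.array([.5767,.0629,0])
def tojig(P): D=np.asarray(P)-JC; return np.stack([D@JX,D@JY,D[...,2]],-1)
def fromjig(q): q=np.asarray(q,float); return JC+q[...,:1]*JX+q[...,1:2]*JY+q[...,2:]*np.array([0,0,1.])
def cloud(n,p,d):
    f,cx,cy,E=K(n); v,u=np.mgrid[0:400,0:640]
    P=np.stack([(u-cx)/f*d,(v-cy)/f*d,d],-1)@E[:3,:3].T+E[:3,3]
    q=tojig(P); hsv=cv2.cvtColor(p,cv2.COLOR_BGR2HSV).astype(int)
    ok=(d>0)&(abs(q[...,0])<.095)&(abs(q[...,1])<.24)
    return q,hsv,ok,u,v
def report(n,p,d):
    q,h,ok,u,v=cloud(n,p,d)
    H,S,V=h[...,0],h[...,1],h[...,2]
    red=ok&((H<6)|(H>174))&(S>150)&(V>80)
    ms={"screw":red&(q[...,2]>.1),"plunger":red&(q[...,2]<.06)&(q[...,1]>.05),
     "rod":ok&(S<70)&(q[...,2]>.075)&(q[...,2]<.1)&(abs(q[...,1])<.18),
     "collar":ok&(S<70)&(q[...,2]>.094)&(q[...,2]<.112)&(abs(q[...,0])<.03),
     "footface":ok&(S<80)&(q[...,2]>.025)&(q[...,2]<.06)&(abs(q[...,0])<.025)&(q[...,1]<.06),
     "blank":ok&(V<85)&(S>100)&((H<12)|(H>168))&(q[...,2]>.024)&(q[...,2]<.04)&(abs(q[...,0])<.025)&(abs(q[...,1])<.14),
     "green":ok&(H>60)&(H<90)&(S>80)}
    for k,m in ms.items():
        Q=q[m]*1000
        if len(Q): print(n,k,len(Q),"min",Q.min(0).round(1),"med",np.median(Q,0).round(1),"max",Q.max(0).round(1))
    Q=q[ms["screw"]&(q[...,2]>.138)]*1000
    if len(Q)>5: print(" screwtop rect",cv2.minAreaRect(Q[:,:2].astype(np.float32)), "mean",Q.mean(0))
E
python3 - <<'E'
from h import *
for n in("scene","top"):
    z=np.load(n+"0.npz"); report(n,z["p"],z["d"])
E
```

```text
scene screw 85 min [  -1.6 -124.1  119.6] med [   5.  -111.   137.3] max [  8.3 -93.9 146.7]
scene plunger 18 min [-15.9  56.   16. ] med [  4.9 111.5  35.3] max [ 13.6 116.6  41.1]
scene rod 607 min [  -9.8 -177.9   77.5] med [ 4.  -7.5 89.4] max [ 21.6 179.6 100. ]
scene collar 114 min [  -9.8 -159.2   94.2] med [   8.  -104.1   99.8] max [ 20.1 188.  110.2]
scene footface 33 min [ -4.6 -98.3  27.3] med [ 15.1 -92.8  41.9] max [ 16.8 -91.4  58.8]
scene blank 331 min [-13.8 -31.5  24.4] med [ 0.5 22.6 31.7] max [19.6 74.7 37.3]
scene green 192 min [ -4.9 132.4  30.1] med [ 20.4 147.3  61.3] max [ 27.  160.9  66.5]
 screwtop rect ((2.612870693206787, -108.9843521118164), (30.211299896240234, 8.41578483581543), 89.95623016357422) mean [   3.71694986 -110.59050834  142.34760749]
top screw 31 min [  -6.6 -123.1  136. ] med [  -2.3 -108.8  143.6] max [  3.9 -93.  151.8]
top plunger 10 min [ -9.7 109.9  17.6] med [ -2.4 112.7  38. ] max [  8.6 119.9  40.4]
top rod 332 min [ -19.7 -179.5   81.5] med [-1.6  5.6 90.6] max [  4.9 179.7  99.9]
top collar 79 min [ -19.7 -186.3   94. ] med [  -5.  -102.7   97. ] max [  2.7 192.  110.2]
top footface 4 min [-15.9 -96.7  35.1] med [-15.4 -94.6  50.5] max [-14.3 -93.   57.7]
top blank 227 min [-16.8 -30.5  24.4] med [-5.  22.8 32.5] max [ 7.2 77.9 39.8]
top green 97 min [-25.9 131.4  44.8] med [-13.3 146.9  62.4] max [ 21.7 162.8  70.3]
 screwtop rect ((-0.7251763343811035, -107.75492095947266), (9.576642990112305, 30.404951095581055), 6.895886421203613) mean [  -1.83934617 -109.22814796  143.88791403]
```

Jig: yaw −17.4°, origin (0.577, 0.063). In jig y (mm):

| Thing | y (mm) |
|---|---|
| screw/collar | ≈ −109 |
| foot face | ≈ −92 |
| blank | −32..78 |
| plunger tip | ≈ 109 |

The sizes and heights agree with the task text. Next I'll move to hover above the screw.

Emit:
play_rows:
  rows:
    - [[4.5,-4.2,-0.4],[0,0,0],8.5]
    - [[4.5,-4.2,-0.4],[0,0,0],8.5]
    - [[4.5,-4.2,-0.4],[0,0,0],8.5]
    - [[4.5,-4.2,-0.4],[0,0,0],8.5]
    - [[4.5,-4.2,-0.4],[0,0,0],8.5]
    - [[4.5,-4.2,-0.4],[0,0,0],8.5]
    - [[4.5,-4.2,-0.4],[0,0,0],8.5]
    - [[4.5,-4.2,0],[0,0,0],8.5]
    - [[4.5,-4.2,0],[0,0,0],8.5]
    - [[4.5,-4.2,0],[0,0,0],8.5]

```text
clock: 1.35
position: [0.4913, -0.118, 0.233]
orientation: [-0.002, 0.994, 0.106, -0.003]
contact_force: [0.9, -0.5, -0.6]
finger_gap: 0.0848
```

```bash
cat >> h.py <<'E'
from scipy.spatial.transform import Rotation as Rn
def go(jp,ang=0.0):
    "jp: jig-frame TCP target (m); ang: screw-style angle of tool about up (0: tool y along +jig x)"
    s=state(); w,x,y,z=s["orientation"]; R=Rn.from_quat([x,y,z,w]); M=R.as_matrix()
    c,sn=np.cos(ang),np.sin(ang)
    ty=c*JX+sn*JY; tz=np.array([0,0,-1.]); tx=np.cross(ty,tz); G=np.stack([tx,ty,tz],1)
    d=M.T@(fromjig(np.array(jp))-s["position"]); r=(R.inv()*Rn.from_matrix(G)).as_rotvec()
    print("t",round(s["clock"],3),"jigpos mm",(tojig(s["position"])*1000).round(2),"gap",round(s["finger_gap"]*1000,1),"q7",s["joint_pos"][6].round(3))
    print("tool shift cm",(d*100).round(2),"turn",r.round(3))
    F=s["contact_force"]; print("F jig",F@JX,F@JY,F[2],"T",s["ft_torque"].round(3), "yaw err deg",np.degrees(np.arctan2(M[:,1]@JY,M[:,1]@JX)).round(2))
E
python3 - <<'E'
from h import *
go([.001,-.109,.20])
E
```

```text
t 1.35 jigpos mm [ -27.46 -198.18  232.96] gap 84.8 q7 -1.247
tool shift cm [ 6.9  -6.34  3.29] turn [-0.007  0.002 -1.054]
F jig 0.9542121788479598 -0.17631782874014837 -0.6119488184440196 T [-0.093 -0.031 -0.048] yaw err deg -60.41
```

Emit:
play_rows:
  rows:
    - [[0,0,0],[0,0,-0.176],8.5]
    - [[0,0,0],[0,0,-0.176],8.5]
    - [[0,0,0],[0,0,-0.176],8.5]
    - [[0,0,0],[0,0,-0.176],8.5]
    - [[0,0,0],[0,0,-0.176],8.5]
    - [[0,0,0],[0,0,-0.176],8.5]

```text
clock: 2.1
position: [0.4917, -0.1082, 0.23]
orientation: [-0.006, 0.791, 0.611, -0.002]
contact_force: [0.3, 0.5, 0.1]
finger_gap: 0.0851
```

```bash
python3 - <<'E'
from h import *
go([.001,-.109,.19])
E
```

```text
t 2.1 jigpos mm [ -30.01 -188.68  229.96] gap 85.1 q7 -0.172
tool shift cm [7.79 3.53 3.99] turn [-0.012 -0.004  0.048]
F jig 0.1640071505167369 0.6168233453713351 0.053166072840613504 T [-0.027  0.    -0.012] yaw err deg 2.74
```

Emit:
play_rows:
  rows:
    - [[3.9,1.75,1.5],[-0.01,0,0.024],8.5]
    - [[3.9,1.75,1.5],[0,0,0.024],8.5]
    - [[0,0,0],[0,0,0],8.5]

```text
clock: 2.48
position: [0.546, -0.0424, 0.198]
orientation: [-0.002, 0.807, 0.591, 0.0]
contact_force: [-0.2, 0.3, -0.5]
finger_gap: 0.0852
```

```bash
python3 - <<'E'
from h import *
go([.001,-.109,.117])
for n in("scene","top"):
    p,d=capture(n); np.savez(f"{n}1.npz",p=p,d=d)
    x0,x1,y0,y1={"scene":(265,465,150,285),"top":(225,390,125,230)}[n]
    cv2.imwrite(f"pics/{n}1z.png",cv2.resize(p[y0:y1,x0:x1],None,fx=4,fy=4,interpolation=cv2.INTER_CUBIC))
    report(n,p,d)
E
```

```text
t 2.475 jigpos mm [   2.1  -109.71  197.99] gap 85.2 q7 -0.423
tool shift cm [ 0.05 -0.08  8.1 ] turn [-0.004 -0.003 -0.004]
F jig -0.2864030578193575 0.22397781315436904 -0.4944092264982666 T [0.01  0.042 0.046] yaw err deg -0.24
scene screw 87 min [  -1.9 -124.   120.7] med [   5.1 -110.4  137. ] max [  8.3 -93.9 146.9]
scene plunger 27 min [-3.3 50.6 28.2] med [  7.2 109.9  32.8] max [ 16.3 114.7  39.3]
scene rod 589 min [ -10.1 -178.1   76.5] med [ 3.9  9.2 89.3] max [ 21.9 179.2 100. ]
scene collar 101 min [ -10.1 -121.2   94. ] med [   8.1 -105.   100.8] max [ 19.  139.9 111.4]
scene footface 35 min [ -5.7 -98.3  25.2] med [ 14.7 -93.2  40.4] max [ 17.3 -91.2  59.6]
scene blank 303 min [-13.1 -30.6  24.3] med [-0.4 18.1 31.5] max [19.7 74.7 36.9]
scene green 193 min [ -4.4 -85.6  28.2] med [ 20.7 147.2  61.3] max [ 32.6 161.4 372.1]
 screwtop rect ((3.5027008056640625, -108.94054412841797), (29.96119499206543, 10.102038383483887), 86.07987976074219) mean [   3.9938771  -110.88478903  142.7157282 ]
top plunger 8 min [ -8.7 109.9  30.4] med [ -2.4 112.4  37.7] max [  4.8 114.9  41.1]
top rod 233 min [ -7.  -84.5  81.4] med [-1.4 53.3 90.6] max [  5.6 179.7  99.2]
top collar 25 min [ -5.4 -75.6  94. ] med [-1.1 71.5 95. ] max [  2.1 183.9  99.2]
top footface 1 min [-14.5 -93.1  35.8] med [-14.5 -93.1  35.8] max [-14.5 -93.1  35.8]
top blank 225 min [-16.4 -30.2  24.4] med [-5.  22.3 32.4] max [ 7.1 77.3 39.1]
top green 93 min [-26.3 130.7  46.2] med [-13.9 147.1  63.1] max [ 21.9 163.5  68.5]
```

View pics/scene1z.png

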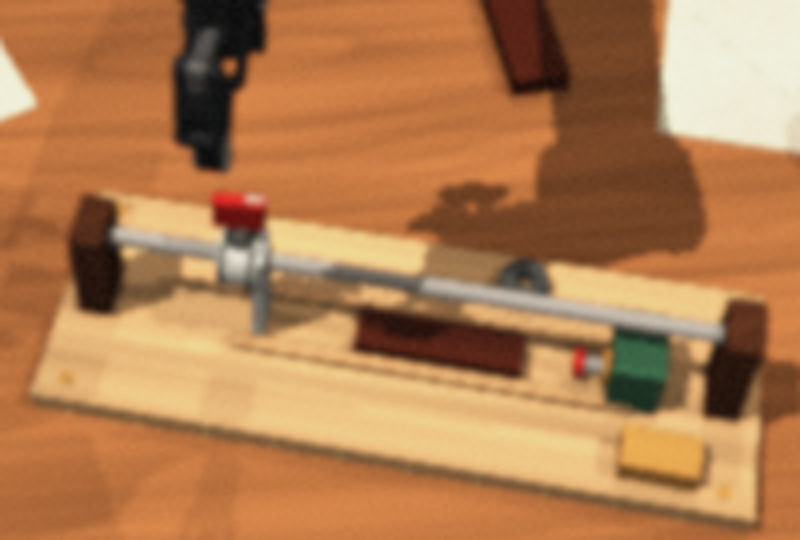

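The crop shows the gripper over the jig's −y end, above the red bar at crop (240,210), with the bar along the rod. I'll descend around it.

Emit:
play_rows:
  rows:
    - [[0.05,-0.1,3.0],[0,0,0],8.5]
    - [[0,0,3.0],[0,0,0],8.5]
    - [[0,0,2.3],[0,0,0],8.5]
    - [[0,0,0],[0,0,0],6]
    - [[0,0,0],[0,0,0],4]
  grip_force: 60

```text
clock: 3.2
position: [0.5436, -0.0554, 0.1171]
orientation: [0.003, 0.812, 0.584, -0.001]
contact_force: [0.1, 0.4, -0.4]
finger_gap: 0.0512
```

```bash
python3 - <<'E'
from h import *
go([.001,-.109,.114])
for n in("scene",):
    p,d=capture(n); np.savez(f"{n}2.npz",p=p,d=d)
    x0,x1,y0,y1={"scene":(285,385,140,250),"top":(225,390,125,230)}[n]
    cv2.imwrite(f"pics/{n}2z.png",cv2.resize(p[y0:y1,x0:x1],None,fx=5,fy=5,interpolation=cv2.INTER_CUBIC))
E
```

```text
t 3.2 jigpos mm [   3.73 -122.82  117.06] gap 51.2 q7 -0.479
tool shift cm [ 1.38 -0.3   0.3 ] turn [ 0.003  0.006 -0.021]
F jig -0.05995342145730828 0.36305222109484697 -0.4130868564520077 T [0.024 0.004 0.01 ] yaw err deg -1.2
```

View pics/scene2z.png

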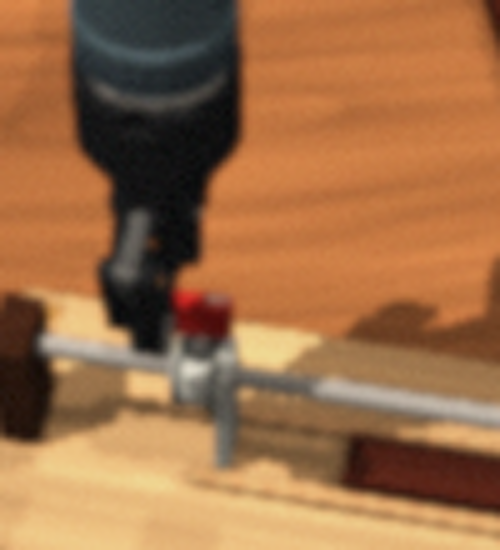

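The descent drifted 13 mm toward −y. The picture shows the finger at crop (150,290), left of the bar at (205,310). I'll correct this before closing.

Emit:
play_rows:
  rows:
    - [[0.7,-0.15,0.15],[0,0,-0.02],5]
    - [[0.7,-0.15,0.1],[0,0,0],5]
    - [[0,0,0],[0,0,0],5]

```text
clock: 3.62
position: [0.547, -0.0401, 0.117]
orientation: [0.004, 0.806, 0.593, 0.0]
contact_force: [0.6, -0.6, 1.3]
finger_gap: 0.0501
```

```bash
python3 - <<'E'
from h import *
go([.001,-.109,.114])
E
```

```text
t 3.625 jigpos mm [   2.37 -107.16  116.99] gap 50.1 q7 -0.491
tool shift cm [-0.18 -0.14  0.3 ] turn [0.007 0.005 0.001]
F jig 0.74319821533956 -0.373898027078442 1.3177983848790373 T [-0.01   0.059  0.038] yaw err deg 0.04
```

Emit:
play_rows:
  rows:
    - [[-0.18,-0.14,0.4],[0.007,0.005,0],4]
    - [[0,0,0],[0,0,0],3]

```text
clock: 3.88
position: [0.5451, -0.0413, 0.1129]
orientation: [-0.0, 0.805, 0.593, 0.0]
contact_force: [-0.5, -0.2, -0.1]
finger_gap: 0.0298
```

```bash
python3 - <<'E'
from h import *
go([.001,-.109,.114])
E
```

```text
t 3.875 jigpos mm [   0.94 -108.92  112.88] gap 29.8 q7 -0.482
tool shift cm [-0.01  0.01 -0.11] turn [ 0.    -0.     0.001]
F jig -0.37214815620703895 -0.3533154974858255 -0.1397209514154053 T [0.007 0.013 0.024] yaw err deg 0.08
```

Emit:
play_rows:
  rows:
    - [[0,0,0],[0,0,0],1.3]
    - [[0,0,0],[0,0,0],1.2]
    - [[0,0,0],[0,0,0],0.5]
    - [[0,0,0],[0,0,0],0.5]
  grip_force: 50

```text
clock: 4.38
position: [0.5433, -0.041, 0.1127]
orientation: [-0.001, 0.805, 0.593, -0.001]
contact_force: [-1.7, 0.3, 0.3]
finger_gap: 0.0084
```

```bash
python3 - <<'E'
from h import *
go([.001,-.109,.112])
for n in("scene",):
    p,d=capture(n); np.savez(f"{n}2.npz",p=p,d=d)
    x0,x1,y0,y1={"scene":(285,385,140,250),"top":(225,390,125,230)}[n]
    cv2.imwrite(f"pics/{n}3z.png",cv2.resize(p[y0:y1,x0:x1],None,fx=5,fy=5,interpolation=cv2.INTER_CUBIC))
E
```

```text
t 4.375 jigpos mm [  -0.81 -109.15  112.75] gap 8.4 q7 -0.481
tool shift cm [0.01 0.18 0.07] turn [-0.004  0.001  0.002]
F jig -1.7410664180483588 -0.18660774510259984 0.2974940715945768 T [0.103 0.206 0.086] yaw err deg 0.14
```

View pics/scene3z.png

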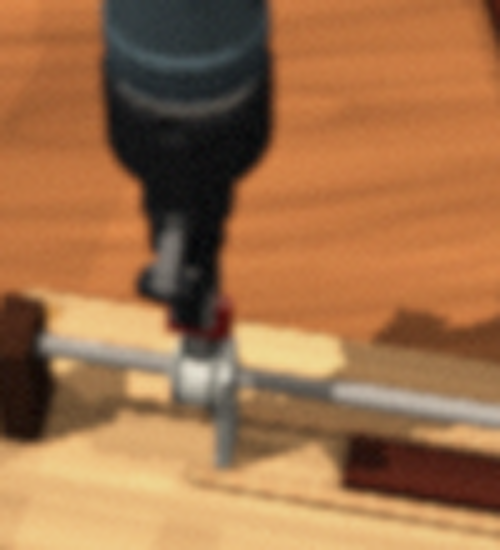

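Emit:
play_rows:
  rows:
    - [[0,0,0],[0,0,-0.08],0.5]
    - [[0,0,0],[0,0,-0.1],0.5]
    - [[0,0,0],[0,0,-0.1],0.5]

```text
clock: 4.8
position: [0.5438, -0.0411, 0.1127]
orientation: [-0.001, 0.712, 0.702, -0.001]
contact_force: [-0.8, 0.4, 1.3]
finger_gap: 0.0082
```

```bash
python3 - <<'E'
from h import *
go([-.0008,-.109,.1127],.25)
E
```

```text
t 4.8 jigpos mm [  -0.38 -109.06  112.67] gap 8.2 q7 -0.214
tool shift cm [ 0.02 -0.04 -0.  ] turn [-0.003 -0.001  0.038]
F jig -0.8696587735459346 0.177421602462964 1.2969905543451845 T [ 0.104  0.32  -0.042] yaw err deg 16.51
```

Emit:
play_rows:
  rows:
    - [[0,0,0],[0,0,-0.12],0.5]
    - [[0,0,0],[0,0,-0.13],0.5]
    - [[0,0,0],[0,0,-0.13],0.5]
    - [[0,0,0],[0,0,-0.13],0.5]

```text
clock: 5.3
position: [0.5445, -0.0409, 0.1126]
orientation: [-0.001, 0.507, 0.862, 0.001]
contact_force: [-1.3, 0.8, 2.0]
finger_gap: 0.0081
```

```bash
python3 - <<'E'
from h import *
go([-.0008,-.109,.1127],1.3)
E
```

```text
t 5.3 jigpos mm [   0.29 -108.65  112.58] gap 8.1 q7 0.271
tool shift cm [ 0.05 -0.1  -0.01] turn [ 0.001 -0.003 -0.49 ]
F jig -1.443878409307405 0.35344357660234815 2.0016157389980416 T [ 0.12   0.255 -0.122] yaw err deg 46.41
```

Emit:
play_rows:
  rows:
    - [[0,0,0],[0,0,-0.13],0.5]
    - [[0,0,0],[0,0,-0.13],0.5]
    - [[0,0,0],[0,0,-0.13],0.5]
    - [[0,0,0],[0,0,-0.13],0.5]
    - [[0,0,0],[0,0,-0.05],0.5]
    - [[0,0,0],[0,0,0],0.5]

```text
clock: 6.05
position: [0.5452, -0.0402, 0.1126]
orientation: [-0.001, 0.239, 0.971, 0.003]
contact_force: [-2.5, 1.6, 1.8]
finger_gap: 0.0083
```

```bash
python3 - <<'E'
from h import *
go([0,-.109,.1127],1.4)
for n in("scene","top"):
    p,d=capture(n); np.savez(f"{n}4.npz",p=p,d=d)
    x0,x1,y0,y1={"scene":(265,465,150,285),"top":(225,390,125,230)}[n]
    cv2.imwrite(f"pics/{n}4z.png",cv2.resize(p[y0:y1,x0:x1],None,fx=4,fy=4,interpolation=cv2.INTER_CUBIC))
E
```

```text
t 6.05 jigpos mm [   0.69 -107.82  112.57] gap 8.3 q7 0.805
tool shift cm [ 0.05 -0.13 -0.01] turn [ 0.006 -0.003 -0.008]
F jig -2.90879895981476 0.7769296011745115 1.7740232882174995 T [ 0.087  0.464 -0.115] yaw err deg 79.73
```

View pics/scene4z.png

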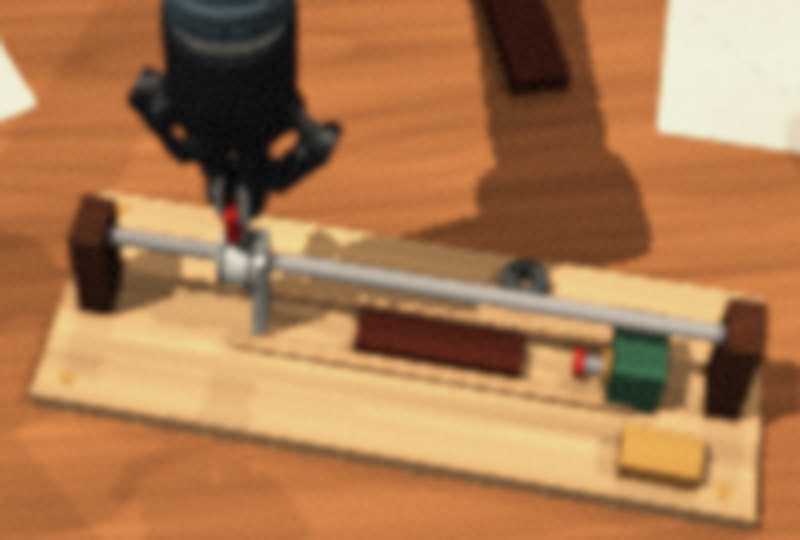

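The screw turned 1.39 rad: the bar is now end-on at crop (233,222) and the collar hasn't moved. Next I'll slide it with the loose screw, gently and in steps.

Emit:
play_rows:
  rows:
    - [[0.2,0.5,0],[0,0,0],0.5]
    - [[0.18,1.0,0],[0,0,0],0.5]
    - [[0.18,1.0,0],[0,0,0],0.5]
    - [[0.18,1.0,0],[0,0,0],0.5]
    - [[0.1,0.5,0],[0,0,0],0.5]

```text
clock: 6.78
position: [0.5572, -0.0015, 0.1126]
orientation: [-0.0, 0.24, 0.971, 0.001]
contact_force: [-1.3, -1.5, 1.3]
finger_gap: 0.0084
```

```bash
python3 - <<'E'
from h import *
go([0,-.0478,.1126],1.4)
E
```

```text
t 6.775 jigpos mm [  0.58 -67.27 112.57] gap 8.4 q7 0.718
tool shift cm [0.41 1.9  0.  ] turn [ 0.002 -0.001 -0.011]
F jig -0.7848711333513287 -1.8401120688226291 1.336159300475811 T [-0.371  0.248  0.014] yaw err deg 79.6
```

Emit:
play_rows:
  rows:
    - [[0.18,0.8,0],[0,0,0],0.5]
    - [[0.18,1.0,0],[0,0,0],0.5]
    - [[0.18,1.0,0],[0,0,0],0.5]
    - [[0.1,0.6,0],[0,0,0],0.5]
    - [[0,0,0],[0,0,0],0.5]

```text
clock: 7.4
position: [0.5684, 0.0348, 0.1126]
orientation: [-0.0, 0.24, 0.971, 0.001]
contact_force: [-1.0, -1.6, 0.7]
finger_gap: 0.0083
```

```bash
python3 - <<'E'
from h import *
go([0,-.025,.1126],1.4)
for n in("scene","top"):
    p,d=capture(n); np.savez(f"{n}5.npz",p=p,d=d)
    x0,x1,y0,y1={"scene":(300,465,170,265),"top":(225,390,125,230)}[n]
    cv2.imwrite(f"pics/{n}5z.png",cv2.resize(p[y0:y1,x0:x1],None,fx=4.8,fy=4.8,interpolation=cv2.INTER_CUBIC))
    report(n,p,d)
E
```

```text
t 7.4 jigpos mm [  0.47 -29.34 112.61] gap 8.3 q7 0.648
tool shift cm [0.12 0.42 0.  ] turn [ 0.002 -0.001 -0.01 ]
F jig -0.44180118327880324 -1.8395805171352304 0.6805045265082721 T [-0.21   0.223  0.021] yaw err deg 79.65
scene screw 34 min [-11.1 -36.1 120.9] med [ 16.  -32.2 140.5] max [ 19.  -27.8 146.4]
scene plunger 47 min [-7.2 51.  26.3] med [ 7.2 79.3 32.5] max [ 15.9 114.2  39.4]
scene rod 620 min [  -7.1 -179.1   75.3] med [ 4.1 11.8 89.1] max [ 21.6 180.  100. ]
scene collar 96 min [ -8.  -42.7  94.3] med [  9.9 -24.6  99.9] max [ 20.8 168.7 109. ]
scene footface 30 min [ -17.9 -194.2   25.8] med [ 14.3 -16.5  43.4] max [ 16.7 -12.8  59.7]
scene blank 288 min [-12.7 -11.2  24.4] med [-0.6 37.8 31.4] max [19.6 94.4 37.9]
scene green 190 min [ -5.7 -18.6  27.3] med [ 20.5 147.   61.1] max [ 26.6 161.1 227.1]
 screwtop rect ((3.8288841247558594, -32.997825622558594), (29.360862731933594, 7.785588264465332), 5.233493328094482) mean [ 12.57924081 -32.04682828 143.1323627 ]
top screw 3 min [-16.7 -31.6 144.3] med [-16.3 -30.1 144.9] max [-11.8 -27.  147. ]
top plunger 9 min [ -8.9 110.3  30.1] med [ -2.5 113.1  37.8] max [  5.5 115.3  40.7]
top rod 207 min [-19.8 -43.2  76.2] med [-2.2 72.5 90.6] max [  5.  179.9 100. ]
top collar 49 min [-19.8 -42.   94.2] med [ -8.  -17.2  98. ] max [  1.7 184.7 109.7]
top footface 7 min [-15.6 -21.   27.6] med [-14.3 -14.4  41.1] max [ 7.2 -1.6 55.1]
top blank 211 min [-16.5 -10.6  24.3] med [-6.3 44.8 32.7] max [ 8.  97.1 39.8]
top green 97 min [-26.3 129.3  45.2] med [-14.1 146.6  62.7] max [ 20.3 162.7  70.5]
```

View pics/scene5z.png

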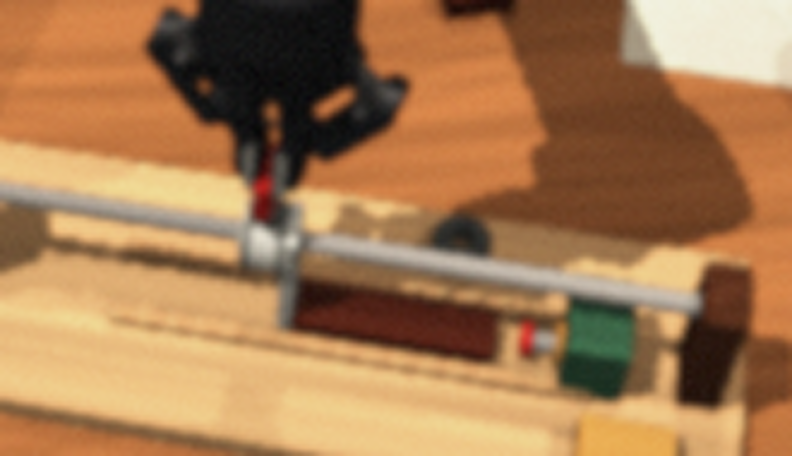

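The foot touches the blank at crop (292,300). The blank's front at crop (497,335) is still about 12 mm from the plunger. I'll go on in small steps and watch the force.

Emit:
play_rows:
  rows:
    - [[0.07,0.4,0],[0,0,0],0.5]
    - [[0.04,0.2,0],[0,0,0],0.5]
    - [[0.02,0.1,0],[0,0,0],0.5]
    - [[0,0,0],[0,0,0],0.5]

```text
clock: 8.0
position: [0.57, 0.0401, 0.1126]
orientation: [-0.001, 0.241, 0.971, 0.0]
contact_force: [-1.0, -0.5, 2.0]
finger_gap: 0.0084
```

```bash
python3 - <<'E'
from h import *
go([0,-.015,.1126],1.4)
E
```

```text
t 8.0 jigpos mm [  0.44 -23.77 112.58] gap 8.4 q7 0.635
tool shift cm [ 0.2   0.85 -0.  ] turn [ 0.    -0.001 -0.012]
F jig -0.8455079530905389 -0.8011995657584092 1.9640012528494675 T [-0.213  0.245  0.02 ] yaw err deg 79.54
```

Emit:
play_rows:
  rows:
    - [[0.04,0.2,0],[0,0,0],0.5]
    - [[0,0,0],[0,0,0],0.5]

```text
clock: 8.25
position: [0.5706, 0.0422, 0.1126]
orientation: [-0.001, 0.241, 0.971, 0.0]
contact_force: [-0.6, -1.1, 0.8]
finger_gap: 0.0085
```

```bash
python3 - <<'E'
from h import *
go([0,-.015,.1126],1.4)
E
```

```text
t 8.25 jigpos mm [  0.39 -21.53 112.57] gap 8.5 q7 0.631
tool shift cm [ 0.16  0.63 -0.  ] turn [ 0.001 -0.001 -0.012]
F jig -0.21851929943205792 -1.1958883578197883 0.7915962827400278 T [-0.133  0.242  0.079] yaw err deg 79.53
```

Emit:
play_rows:
  rows:
    - [[0.04,0.2,0],[0,0,0],0.5]
    - [[0,0,0],[0,0,0],0.5]

```text
clock: 8.5
position: [0.5714, 0.0444, 0.1126]
orientation: [-0.001, 0.241, 0.971, 0.001]
contact_force: [-1.0, -1.1, 1.5]
finger_gap: 0.0082
```

```bash
python3 - <<'E'
from h import *
go([0,-.015,.1126],1.4)
E
```

```text
t 8.5 jigpos mm [  0.41 -19.23 112.58] gap 8.2 q7 0.627
tool shift cm [ 0.12  0.41 -0.  ] turn [ 0.001 -0.001 -0.012]
F jig -0.6331573273255334 -1.3560173540368792 1.5046743289290396 T [-0.129  0.234  0.074] yaw err deg 79.53
```

Emit:
play_rows:
  rows:
    - [[0.04,0.2,0],[0,0,0],0.5]
    - [[0,0,0],[0,0,0],0.5]

```text
clock: 8.75
position: [0.572, 0.0465, 0.1126]
orientation: [-0.0, 0.241, 0.971, 0.001]
contact_force: [-1.3, -0.4, 1.0]
finger_gap: 0.0083
```

```bash
python3 - <<'E'
from h import *
go([0,-.015,.1126],1.4)
E
```

```text
t 8.75 jigpos mm [  0.45 -17.02 112.62] gap 8.3 q7 0.623
tool shift cm [0.08 0.19 0.  ] turn [ 0.001 -0.001 -0.012]
F jig -1.1479042005756384 -0.8023142925139154 0.998849183247123 T [-0.123  0.224  0.088] yaw err deg 79.53
```

Emit:
play_rows:
  rows:
    - [[0.02,0.15,0],[0,0,0],0.5]
    - [[0,0,0],[0,0,0],0.5]

```text
clock: 9.0
position: [0.5722, 0.0471, 0.1126]
orientation: [-0.001, 0.241, 0.971, -0.0]
contact_force: [-1.4, -1.3, 2.2]
finger_gap: 0.0087
```

```bash
python3 - <<'E'
from h import *
go([0,-.015,.1126],1.4)
E
```

```text
t 9.0 jigpos mm [  0.44 -16.37 112.61] gap 8.7 q7 0.62
tool shift cm [0.07 0.13 0.  ] turn [-0.001 -0.001 -0.012]
F jig -0.9354139704351482 -1.6479759333125579 2.2461043640157277 T [-0.291  0.296  0.062] yaw err deg 79.5
```

Emit:
play_rows:
  rows:
    - [[0.02,0.1,0],[0,0,0],0.5]
    - [[0,0,0],[0,0,0],0.5]

```text
clock: 9.25
position: [0.5722, 0.0472, 0.1126]
orientation: [-0.001, 0.241, 0.971, -0.001]
contact_force: [-2.2, -2.5, 2.4]
finger_gap: 0.0084
```

```bash
python3 - <<'E'
from h import *
go([0,-.015,.1126],1.4)
E
```

```text
t 9.25 jigpos mm [  0.4  -16.34 112.55] gap 8.4 q7 0.618
tool shift cm [ 0.06  0.12 -0.  ] turn [-0.003 -0.002 -0.013]
F jig -1.3011122544245106 -3.0723064088456797 2.390002043742327 T [-0.474  0.397  0.145] yaw err deg 79.48
```

Emit:
play_rows:
  rows:
    - [[0.04,0.2,0],[0,0,0],0.5]
    - [[0.04,0.2,0],[0,0,0],0.5]

```text
clock: 9.5
position: [0.5724, 0.0477, 0.1125]
orientation: [-0.002, 0.242, 0.97, -0.004]
contact_force: [-4.2, -5.1, 5.9]
finger_gap: 0.0084
```

```bash
python3 - <<'E'
from h import *
go([0,-.015,.1126],1.4)
E
```

```text
t 9.5 jigpos mm [  0.44 -15.76 112.55] gap 8.4 q7 0.611
tool shift cm [ 0.06  0.07 -0.01] turn [-0.009 -0.002 -0.015]
F jig -2.4482333855901444 -6.101652997371157 5.938306630666564 T [-1.207  0.859  0.132] yaw err deg 79.38
```

Emit:
play_rows:
  rows:
    - [[0.04,0.2,0],[0,0,0],0.5]
    - [[0.04,0.2,0],[0,0,0],0.5]

```text
clock: 9.75
position: [0.5724, 0.0476, 0.1126]
orientation: [-0.003, 0.243, 0.97, -0.008]
contact_force: [-4.4, -5.3, 5.2]
finger_gap: 0.008
```

```bash
python3 - <<'E'
from h import *
go([0,-.015,.1126],1.4)
E
```

```text
t 9.75 jigpos mm [  0.42 -15.88 112.56] gap 8.0 q7 0.603
tool shift cm [ 0.06  0.08 -0.01] turn [-0.017 -0.002 -0.016]
F jig -2.660033238340683 -6.38435166794224 5.158379377463009 T [-1.093  0.862  0.119] yaw err deg 79.27
```

```bash
python3 - <<'E'
from h import *
go([0,-.015,.1126],1.4)
for n in("scene","top"):
    p,d=capture(n); np.savez(f"{n}6.npz",p=p,d=d)
    x0,x1,y0,y1={"scene":(320,440,180,260),"top":(225,390,125,230)}[n]
    cv2.imwrite(f"pics/{n}6z.png",cv2.resize(p[y0:y1,x0:x1],None,fx=6.5,fy=6.5,interpolation=cv2.INTER_CUBIC)[:600,:800])
    report(n,p,d)
go([0,-.015,.1126],1.4)
E
```

```text
t 9.75 jigpos mm [  0.42 -15.88 112.56] gap 8.0 q7 0.603
tool shift cm [ 0.06  0.08 -0.01] turn [-0.017 -0.002 -0.016]
F jig -2.660033238340683 -6.38435166794224 5.158379377463009 T [-1.093  0.862  0.119] yaw err deg 79.27
scene screw 29 min [  1.1 -22.  122.3] med [ 15.8 -18.2 140.3] max [ 19.  -15.  147.7]
scene plunger 88 min [-6.8 51.  27.7] med [ 8.  92.8 32.2] max [ 16.9 115.5  40.4]
scene rod 621 min [  -8.7 -178.6   76.4] med [ 4.1 10.  89.3] max [ 20.7 179.3 100. ]
scene collar 98 min [  -8.7 -125.7   94. ] med [  9.9 -11.   99.7] max [ 20.7 127.5 108.7]
scene footface 30 min [-17.9 -13.8  25.2] med [14.9 -3.8 40.5] max [17.4  0.7 58.2]
scene blank 294 min [-13.5   1.3  25.7] med [-0.3 50.9 31.5] max [ 19.  107.8  36.4]
scene green 192 min [-11.1 -44.1  27.6] med [ 20.2 147.   60.9] max [ 27.9 161.2 191.3]
 screwtop rect ((10.084310531616211, -19.441654205322266), (17.353368759155273, 5.048146724700928), 9.386034965515137) mean [ 12.42838647 -18.88821563 143.5710254 ]
top screw 2 min [-13.9 -16.3 143.7] med [-11.6 -13.9 144.3] max [ -9.4 -11.4 144.9]
top plunger 14 min [-9.6 77.3 30.7] med [ -1.  111.9  36. ] max [  4.3 116.2  43.3]
top rod 195 min [-19.4 -28.8  78.1] med [-2.1 79.8 91.3] max [  5.9 178.1  99.6]
top collar 36 min [-16.7 -28.8  94. ] med [-9.6 -1.9 97.5] max [  1.7 186.  106.9]
top footface 6 min [-15.9  -7.2  33.5] med [-14.9  -4.2  51.4] max [-13.2  -0.4  59.3]
top blank 206 min [-15.7   4.7  24.9] med [-5.6 57.1 32.5] max [  7.3 110.9  39.8]
top green 96 min [-26.2 130.4  43.3] med [-13.2 146.7  62.3] max [ 20.3 162.9  69.6]
t 9.85 jigpos mm [  0.43 -15.85 112.55] gap 8.2 q7 0.603
tool shift cm [ 0.06  0.08 -0.01] turn [-0.017 -0.002 -0.016]
F jig -1.8539473162809048 -5.592979625570717 5.391089080238899 T [-1.085  0.793  0.186] yaw err deg 79.27
```

View pics/scene6z.png

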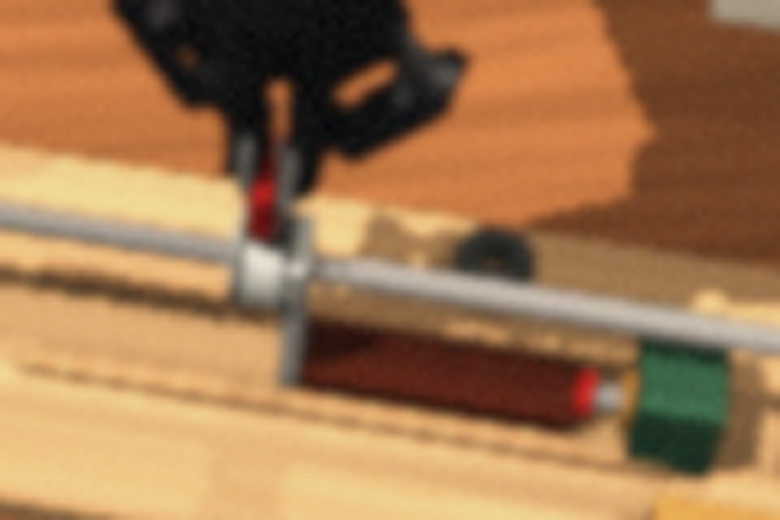

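The blank's front now touches the red plunger at crop (585,395). I'll push harder in steps to get the force–position slope, correcting the small tilt as I go.

Emit:
play_rows:
  rows:
    - [[0.06,0.35,0],[-0.017,0,0],0.5]
    - [[0.06,0.35,0],[-0.01,0,0],0.5]

```text
clock: 10.1
position: [0.5727, 0.0485, 0.1125]
orientation: [-0.002, 0.244, 0.97, -0.0]
contact_force: [-4.6, -7.1, 7.0]
finger_gap: 0.0082
```

```bash
python3 - <<'E'
from h import *
go([0,-.013,.1126],1.4)
E
```

```text
t 10.1 jigpos mm [  0.46 -14.92 112.52] gap 8.2 q7 0.612
tool shift cm [ 0.08  0.18 -0.01] turn [-0.001 -0.003 -0.019]
F jig -2.24915786548332 -8.17456215040245 6.96399403138378 T [-1.602  1.199  0.129] yaw err deg 79.15
```

Emit:
play_rows:
  rows:
    - [[0.06,0.35,0],[-0.015,0,0],0.5]
    - [[0.06,0.35,0],[-0.015,0,0],0.5]

```text
clock: 10.35
position: [0.5729, 0.0493, 0.1125]
orientation: [0.0, 0.245, 0.969, 0.009]
contact_force: [-5.1, -5.6, 6.5]
finger_gap: 0.0082
```

```bash
python3 - <<'E'
from h import *
go([0,-.013,.1126],1.4)
E
```

```text
t 10.35 jigpos mm [  0.44 -14.15 112.55] gap 8.2 q7 0.624
tool shift cm [ 0.07  0.1  -0.  ] turn [ 0.018 -0.004 -0.021]
F jig -3.19892884604112 -6.818356081432374 6.50957320250979 T [-1.621  1.089  0.127] yaw err deg 78.99
```

```bash
cat >> h.py <<'E'
def grip():
    s=state(); w,x,y,z=s["orientation"]; M=Rn.from_quat([x,y,z,w]).as_matrix()
    print("grip jig mm",(tojig(s["position"]-.019*M[:,2])*1000).round(2))
def prof(n,p,ys,x,z):
    # redness profile along jig y line at (x,z)
    r=p.astype(np.float32); r=r[...,2]-.5*(r[...,0]+r[...,1])
    acc=0
    for xx,zz in [(x+a,z+b) for a in(-.003,0,.003) for b in(-.003,0,.003)]:
        uv=np.array([proj(n,fromjig(np.array([xx,y,zz]))) for y in ys],np.float32)
        acc=acc+cv2.remap(r,uv[:,0].reshape(1,-1),uv[:,1].reshape(1,-1),cv2.INTER_LINEAR)[0]
    return acc/9
E
python3 - <<'E'
from h import *
go([0,-.013,.1126],1.4);grip()
p,d=capture("scene"); q,e=capture("top"); np.savez("scene7.npz",p=p,d=d); np.savez("top7.npz",p=q,d=e)
ys=np.arange(.098,.130,.001)
print((ys*1000).round(0))
for n,x,z in(("scene",.004,.038),("top",-.002,.039)):
    for k in(0,1,6,7): print(n,k,prof(n,np.load(f"{n}{k}.npz")["p"],ys,x,z).round(0).astype(int))
E
```

```text
t 10.35 jigpos mm [  0.44 -14.15 112.55] gap 8.2 q7 0.624
tool shift cm [ 0.07  0.1  -0.  ] turn [ 0.018 -0.004 -0.021]
F jig -3.19892884604112 -6.818356081432374 6.50957320250979 T [-1.621  1.089  0.127] yaw err deg 78.99
grip jig mm [  0.45 -14.5  131.54]
[ 98.  99. 100. 101. 102. 103. 104. 105. 106. 107. 108. 109. 110. 111.
 112. 113. 114. 115. 116. 117. 118. 119. 120. 121. 122. 123. 124. 125.
 126. 127. 128. 129.]
scene 0 [ 73  74  74  74  74  75  77  80  88  99 111 124 137 141 133 121 100  75
  54  39  27  22  21  21  23  26  32  40  49  58  66  67]
scene 1 [ 75  75  75  75  75  76  79  83  91 102 115 128 142 146 138 126 104  78
  56  42  29  24  22  21  24  27  33  42  50  59  68  68]
scene 6 [ 54  53  53  52  53  54  57  61  70  83  98 114 130 140 141 139 123 102
  79  58  39  29  24  22  24  27  34  42  51  60  69  70]
scene 7 [ 53  54  54  54  53  53  53  54  58  65  75  92 111 127 137 145 137 123
 104  80  56  41  31  24  25  27  34  42  51  60  68  69]
top 0 [ 86  85  85  85  85  85  84  84  85  88  96 108 121 132 134 128 114  94
  74  56  42  33  27  24  22  22  24  27  34  41  51  59]
top 1 [ 88  88  88  88  88  88  88  89  91  95 103 116 129 140 142 135 120  99
  78  59  45  35  29  25  24  24  25  29  35  44  54  62]
top 6 [ 52  52  52  52  51  51  51  52  55  61  72  87 106 127 142 148 144 132
 113  92  71  54  41  33  28  26  27  30  37  46  55  64]
top 7 [ 52  53  52  52  52  52  52  53  54  57  62  72  85 105 127 144 152 150
 140 122  99  73  54  40  32  28  28  31  37  45  55  65]
```

Plunger compression from the trailing edge of the red profile, both views averaged, is about 2.5 mm (5 N). That agrees with the 6.8 N push less about 1.5 N friction. I need about 1.5 mm more.

Emit:
play_rows:
  rows:
    - [[0.08,0.45,0],[0,0,0],0.5]
    - [[0.08,0.45,0],[0,0,0],0.5]

```text
clock: 10.7
position: [0.5729, 0.0493, 0.1125]
orientation: [-0.002, 0.247, 0.969, 0.001]
contact_force: [-6.2, -8.8, 8.9]
finger_gap: 0.0085
```

```bash
python3 - <<'E'
from h import *
go([0,-.013,.1126],1.4);grip()
E
```

```text
t 10.7 jigpos mm [  0.42 -14.17 112.54] gap 8.5 q7 0.608
tool shift cm [ 0.06  0.11 -0.01] turn [ 0.002 -0.005 -0.026]
F jig -3.3210827233654006 -10.286837405219117 8.934017496457939 T [-1.99   1.378  0.116] yaw err deg 78.75
grip jig mm [  0.5  -14.22 131.54]
```

Emit:
play_rows:
  rows:
    - [[0.08,0.45,0],[0,0,0],0.5]
    - [[0.08,0.45,0],[0,0,0],0.5]

```text
clock: 10.95
position: [0.5728, 0.049, 0.1125]
orientation: [-0.005, 0.249, 0.968, -0.007]
contact_force: [-6.1, -7.7, 8.2]
finger_gap: 0.0084
```

```bash
python3 - <<'E'
from h import *
go([0,-.013,.1126],1.4);grip()
E
```

```text
t 10.95 jigpos mm [  0.41 -14.43 112.54] gap 8.4 q7 0.592
tool shift cm [ 0.07  0.13 -0.01] turn [-0.015 -0.006 -0.03 ]
F jig -3.524551663721399 -9.13509200543456 8.207528870372668 T [-1.774  1.298  0.162] yaw err deg 78.49
grip jig mm [  0.58 -14.17 131.53]
```

Emit:
play_rows:
  rows:
    - [[0.1,0.6,0],[-0.012,-0.003,-0.01],0.5]
    - [[0.1,0.6,0],[-0.012,0,-0.01],0.5]

```text
clock: 11.2
position: [0.5729, 0.0495, 0.1125]
orientation: [-0.004, 0.243, 0.97, -0.005]
contact_force: [-7.8, -9.3, 10.7]
finger_gap: 0.0081
```

```bash
python3 - <<'E'
from h import *
go([0,-.013,.1126],1.4);grip()
p,d=capture("scene"); q,e=capture("top"); np.savez("scene8.npz",p=p,d=d); np.savez("top8.npz",p=q,d=e)
ys=np.arange(.110,.124,.0005)
def edge(n,k,x,z):
    r=prof(n,np.load(f"{n}{k}.npz")["p"],ys,x,z); i=r.argmax(); j=i+np.argmax(r[i:]<80); return (ys[j-1]+.0005*(r[j-1]-80)/(r[j-1]-r[j]))*1000
for n,x,z in(("scene",.004,.038),("top",-.002,.039)):
    print(n,[round(edge(n,k,x,z),2) for k in (0,1,5,6,7,8)])
go([0,-.013,.1126],1.4);grip()
E
```

```text
t 11.2 jigpos mm [  0.41 -13.89 112.47] gap 8.1 q7 0.605
tool shift cm [ 0.06  0.08 -0.01] turn [-0.012 -0.005 -0.017]
F jig -4.648947579623352 -11.17874788525501 10.693157816360968 T [-2.329  1.745 -0.097] yaw err deg 79.26
grip jig mm [  0.55 -13.68 131.47]
scene [np.float64(114.81), np.float64(114.93), np.float64(114.92), np.float64(115.97), np.float64(117.0), np.float64(117.37)]Traceback (most recent call last):
  File "<stdin>", line 8, in <module>
  File "<stdin>", line 6, in edge
  File "h.py", line 59, in prof
    uv=np.array([proj(n,fromjig(np.array([xx,y,zz]))) for y in ys],np.float32)
                 ~~~~^^^^^^^^^^^^^^^^^^^^^^^^^^^^^^^^
  File "h.py", line 16, in proj
    f,cx,cy,E=K(n); c=E[:3,:3].T@(np.asarray(P)-E[:3,3]); return f*c[0]/c[2]+cx,f*c[1]/c[2]+cy
              ~^^^
  File "h.py", line 4, in K
    c=calibration(n); f=200/np.tan(np.radians(c["fovy"]/2)); return f,c["cx"],c["cy"],np.array(c["extrinsics"])
ValueError: time passes only in moves, steps and waits
```

```bash
python3 - <<'E'
from station import calibration
import numpy as np
np.savez("cal.npz",**{f"{n}_{k}":np.array(calibration(n)[k]) for n in("scene","top") for k in("fovy","cx","cy","extrinsics")})
E
cat >> h.py <<'E'
_c=np.load("cal.npz")
def K(n): return 200/np.tan(np.radians(float(_c[n+"_fovy"])/2)),float(_c[n+"_cx"]),float(_c[n+"_cy"]),_c[n+"_extrinsics"]
def edge(n,k,lev=80):
    ys=np.arange(.110,.124,.0005); x,z={"scene":(.004,.038),"top":(-.002,.039)}[n]
    r=prof(n,np.load(f"{n}{k}.npz")["p"],ys,x,z); i=r.argmax(); j=i+np.argmax(r[i:]<lev); return round(float(ys[j-1]+.0005*(r[j-1]-lev)/(r[j-1]-r[j]))*1000,2)
def snap(k):
    for n in("scene","top"):
        p,d=capture(n); np.savez(f"{n}{k}.npz",p=p,d=d)
def edges(*ks):
    for n in("scene","top"): print(n,[[edge(n,k,l) for l in(80,100,60)] for k in ks])
E
python3 - <<'E'
from h import *
edges(0,1,5,6,7,8)
go([0,-.013,.1126],1.4);grip()
E
```

```text
scene [[114.81, 114.0, 115.69], [114.93, 114.15, 115.82], [114.92, 114.15, 115.8], [115.97, 115.08, 116.9], [117.0, 116.17, 117.84], [117.37, 116.56, 118.25]]
top [[115.69, 114.75, 116.73], [115.89, 114.98, 116.94], [115.99, 115.09, 117.02], [117.53, 116.59, 118.58], [118.71, 117.94, 119.63], [118.97, 118.14, 119.95]]
t 11.3 jigpos mm [  0.43 -13.94 112.48] gap 8.3 q7 0.605
tool shift cm [ 0.06  0.08 -0.01] turn [-0.012 -0.005 -0.017]
F jig -4.035570627549168 -11.543013909951116 11.321309639320962 T [-2.158  1.669 -0.039] yaw err deg 79.24
grip jig mm [  0.57 -13.73 131.48]
```

Force (11 N) and image (about 2.6 mm, so 5 N) disagree, which suggests side loads or friction. I'll ease off and take out the side and vertical bias to separate them.

Emit:
play_rows:
  rows:
    - [[0.12,0.3,-0.05],[-0.01,-0.005,0],0.5]
    - [[0.12,0.3,-0.05],[0,0,0],0.5]

```text
clock: 11.55
position: [0.5729, 0.0492, 0.1126]
orientation: [-0.001, 0.246, 0.969, -0.005]
contact_force: [-1.6, -5.8, 2.3]
finger_gap: 0.0082
```

```bash
python3 - <<'E'
from h import *
go([0,-.013,.1126],1.4);grip();snap(9);edges(0,8,9)
E
```

```text
t 11.55 jigpos mm [  0.43 -14.18 112.62] gap 8.2 q7 0.597
tool shift cm [0.06 0.11 0.  ] turn [-0.011  0.001 -0.023]
F jig 0.18424950195119563 -6.044968979257928 2.3254643492060088 T [-1.289  0.488  0.046] yaw err deg 78.91
grip jig mm [  0.45 -13.98 131.62]
scene [[114.81, 114.0, 115.69], [117.37, 116.56, 118.25], [117.38, 116.56, 118.29]]
top [[115.69, 114.75, 116.73], [118.97, 118.14, 119.95], [118.99, 118.17, 119.96]]
```

Emit:
play_rows:
  rows:
    - [[0.12,0.3,-0.1],[0,0,0],0.5]
    - [[0.12,0.3,-0.1],[0,0,0],0.5]

```text
clock: 11.9
position: [0.5728, 0.0492, 0.1126]
orientation: [-0.002, 0.248, 0.969, -0.01]
contact_force: [-1.4, -6.5, -0.0]
finger_gap: 0.0084
```

```bash
python3 - <<'E'
from h import *
go([0,-.013,.1126],1.4);grip();snap(10);edges(9,10)
E
```

```text
t 11.9 jigpos mm [  0.39 -14.27 112.64] gap 8.4 q7 0.587
tool shift cm [0.06 0.12 0.  ] turn [-0.02   0.002 -0.026]
F jig 0.6301650339602441 -6.614621368295906 -0.03585167432367142 T [-1.281  0.333  0.066] yaw err deg 78.7
grip jig mm [  0.43 -13.9  131.63]
scene [[117.38, 116.56, 118.29], [117.35, 116.54, 118.23]]
top [[118.99, 118.17, 119.96], [119.03, 118.18, 120.03]]
```

Emit:
play_rows:
  rows:
    - [[0.18,0.55,-0.18],[-0.02,0,-0.01],0.5]
    - [[0.18,0.55,-0.18],[0,0,-0.01],0.5]

```text
clock: 12.25
position: [0.5731, 0.0501, 0.1127]
orientation: [-0.001, 0.241, 0.97, -0.007]
contact_force: [-1.4, -8.7, -1.7]
finger_gap: 0.0084
```

```bash
python3 - <<'E'
from h import *
go([0,-.013,.1126],1.4);grip();snap(11);edges(10,11)
E
```

```text
t 12.25 jigpos mm [  0.36 -13.26 112.65] gap 8.4 q7 0.602
tool shift cm [0.04 0.02 0.  ] turn [-0.014  0.002 -0.013]
F jig 1.296420527259396 -8.723743081708035 -1.7471858690366069 T [-1.982  0.343 -0.078] yaw err deg 79.47
grip jig mm [  0.38 -12.99 131.65]
scene [[117.35, 116.54, 118.23], [118.08, 117.17, 119.09]]
top [[119.03, 118.18, 120.03], [119.76, 118.93, 120.72]]
```

With the side load removed, push 8.7 N less friction and compression of about 3.6 mm (7.2 N) agree. I'll start tightening while holding the push.

Emit:
play_rows:
  rows:
    - [[0.18,0.58,-0.18],[-0.01,0,0.1],0.5]
    - [[0.24,0.55,-0.18],[-0.01,0,0.13],0.5]
    - [[0.3,0.52,-0.18],[-0.01,0,0.13],0.5]

```text
clock: 12.72
position: [0.5726, 0.0502, 0.1127]
orientation: [0.003, 0.42, 0.908, -0.005]
contact_force: [-1.7, -9.8, -0.4]
finger_gap: 0.0087
```

```bash
python3 - <<'E'
from h import *
go([0,-.013,.1126],1.0);grip();snap(12);edges(11,12)
E
```

```text
t 12.725 jigpos mm [-1.0000e-01 -1.3390e+01  1.1267e+02] gap 8.7 q7 0.257
tool shift cm [0.01 0.04 0.01] turn [-0.007  0.009  0.007]
F jig 1.3197013903562531 -9.818783099385406 -0.38952295418065824 T [-1.884  0.59   0.112] yaw err deg 57.71
grip jig mm [ -0.18 -13.18 131.66]
scene [[118.08, 117.17, 119.09], [118.17, 117.27, 119.16]]
top [[119.76, 118.93, 120.72], [119.75, 118.92, 120.71]]
```

Emit:
play_rows:
  rows:
    - [[0.44,0.54,-0.18],[-0.005,0.005,0.12],0.5]
    - [[0.5,0.48,-0.18],[-0.005,0.005,0.13],0.5]

```text
clock: 13.08
position: [0.5723, 0.0501, 0.1127]
orientation: [0.002, 0.535, 0.845, -0.008]
contact_force: [-2.2, -9.2, -0.3]
finger_gap: 0.0083
```

```bash
python3 - <<'E'
from h import *
go([0,-.013,.1126],.7);grip();snap(13);edges(11,12,13)
E
```

```text
t 13.075 jigpos mm [ -0.33 -13.52 112.69] gap 8.3 q7 0.014
tool shift cm [0.02 0.06 0.01] turn [-0.011  0.012  0.044]
F jig 0.6943425825195517 -9.459037351896834 -0.30296901305844726 T [-2.189  0.645  0.173] yaw err deg 42.63
grip jig mm [ -0.32 -13.21 131.69]
scene [[118.08, 117.17, 119.09], [118.17, 117.27, 119.16], [118.34, 117.42, 119.32]]
top [[119.76, 118.93, 120.72], [119.75, 118.92, 120.71], [119.75, 118.9, 120.73]]
```

Emit:
play_rows:
  rows:
    - [[0.5,0.36,-0.18],[-0.005,0.008,0.13],0.5]
    - [[0.54,0.28,-0.18],[-0.005,0.008,0.13],0.5]
    - [[0.55,0.2,-0.16],[0,0.005,0.13],0.5]

```text
clock: 13.55
position: [0.5718, 0.0499, 0.1127]
orientation: [0.0, 0.696, 0.718, -0.009]
contact_force: [-3.5, -7.8, 1.0]
finger_gap: 0.0087
```

```bash
python3 - <<'E'
from h import *
go([0,-.013,.1126],0);grip();snap(14);edges(12,13,14)
E
```

```text
t 13.55 jigpos mm [ -0.84 -13.85 112.74] gap 8.7 q7 -0.359
tool shift cm [0.05 0.11 0.01] turn [-0.011  0.015  0.334]
F jig -1.0466134002674192 -8.504826238652157 1.0362025722086772 T [-1.816  0.518  0.216] yaw err deg 19.11
grip jig mm [ -0.68 -13.53 131.74]
scene [[118.17, 117.27, 119.16], [118.34, 117.42, 119.32], [118.39, 117.46, 119.38]]
top [[119.75, 118.92, 120.71], [119.75, 118.9, 120.73], [119.74, 118.89, 120.72]]
```

Emit:
play_rows:
  rows:
    - [[0.3,0.1,-0.1],[0,0.01,0.12],0.5]
    - [[0.2,0.05,-0.05],[0,0.005,0.12],0.5]
    - [[0.1,0.0,0],[0,0,0.12],0.5]
    - [[0.1,0,0],[0,0,0.08],0.5]

```text
clock: 14.15
position: [0.5712, 0.0499, 0.1128]
orientation: [-0.001, 0.839, 0.545, -0.01]
contact_force: [-3.1, -4.3, 4.9]
finger_gap: 0.008
```

```bash
python3 - <<'E'
from h import *
go([0,-.013,.1126],0);grip();snap(15);edges(13,14,15)
E
```

```text
t 14.15 jigpos mm [ -1.37 -14.1  112.8 ] gap 8.0 q7 -0.767
tool shift cm [0.12 0.12 0.02] turn [-0.014  0.015 -0.116]
F jig -1.6955460699653007 -5.061968797085178 4.865057647701013 T [-0.862  0.745  1.404] yaw err deg -6.63
grip jig mm [ -1.08 -13.82 131.8 ]
scene [[118.34, 117.42, 119.32], [118.39, 117.46, 119.38], [118.53, 117.57, 119.5]]
top [[119.75, 118.9, 120.73], [119.74, 118.89, 120.72], [119.81, 118.96, 120.78]]
```

The hard stop is reached: torque 1.4 Nm, tool yaw past 0. The plunger is unchanged. I'll ease the wind-up a little and open.

Emit:
play_rows:
  rows:
    - [[0,0,0],[0,0,-0.04],0.5]
    - [[0,0,0],[0,0,0],0.5]

```text
clock: 14.5
position: [0.5712, 0.0497, 0.1128]
orientation: [0.0, 0.824, 0.566, -0.011]
contact_force: [-3.1, -4.2, 3.4]
finger_gap: 0.0088
```

```bash
python3 - <<'E'
from h import *
go([-.001,-.013,.1126],0);grip()
E
```

```text
t 14.5 jigpos mm [ -1.31 -14.22 112.8 ] gap 8.8 q7 -0.723
tool shift cm [0.12 0.02 0.02] turn [-0.012  0.018 -0.063]
F jig -1.7256030254912336 -4.9222156632156375 3.4325099089943576 T [-0.603  0.404  0.924] yaw err deg -3.63
grip jig mm [ -1.06 -13.89 131.79]
```

Still 0.9 Nm in the tightening direction, so the screw is against its stop. I'll open now and rise.

Emit:
play_rows:
  rows:
    - [[0,0,0],[0,0,0],2.5]
    - [[0,0,0],[0,0,0],4]
    - [[0,0,0],[0,0,0],5]
    - [[0,0,-1],[0,0,0],5]
    - [[0,0,-3],[0,0,0],5]
    - [[0,0,-4],[0,0,0],5]
    - [[0,0,-4],[0,0,0],5]

```text
clock: 15.38
position: [0.5722, 0.055, 0.2334]
orientation: [-0.004, 0.825, 0.565, -0.01]
contact_force: [1.0, -0.0, 0.4]
finger_gap: 0.0502
```

```bash
python3 - <<'E'
from h import *
go([-.001,-.013,.1126],0);snap(16);edges(0,14,15,16)
for n in("scene","top"):
    z=np.load(n+"16.npz");report(n,z["p"],z["d"])
    x0,x1,y0,y1={"scene":(320,440,170,260),"top":(225,390,125,230)}[n]
    cv2.imwrite(f"pics/{n}16z.png",cv2.resize(z["p"][y0:y1,x0:x1],None,fx=4.8,fy=4.8,interpolation=cv2.INTER_CUBIC)[:600,:800])
E
```

```text
t 15.375 jigpos mm [ -1.91  -8.83 233.4 ] gap 50.2 q7 -0.663
tool shift cm [-0.28  0.33 12.08] turn [-0.018  0.01  -0.068]
F jig 0.9550098339883102 0.27090921365417886 0.4009908558229156 T [ 0.021 -0.1    0.001] yaw err deg -3.88
scene [[114.81, 114.0, 115.69], [118.39, 117.46, 119.38], [118.53, 117.57, 119.5], [118.52, 117.56, 119.52]]
top [[115.69, 114.75, 116.73], [119.74, 118.89, 120.72], [119.81, 118.96, 120.78], [119.93, 119.01, 120.96]]
scene screw 89 min [ -3.8 -30.4 119.5] med [  4.4 -16.1 135.5] max [  7.5  -0.4 145.9]
scene plunger 81 min [-7.5 51.9 27.1] med [  6.9 101.8  32.1] max [ 17.1 118.2  39.7]
scene rod 623 min [  -8.6 -178.9   76.8] med [ 4.1  2.9 89.4] max [ 21.6 179.8  99.8]
scene collar 111 min [  -6.3 -192.9   94. ] med [  8.8 -11.5 100.4] max [ 21.5 112.9 110.7]
scene footface 31 min [-17.1 -16.3  25.4] med [14.7 -0.8 44.4] max [18.6  3.4 59.1]
scene blank 297 min [-14.4   4.3  24.3] med [-0.8 54.4 31.5] max [ 18.8 112.6  36.7]
scene green 192 min [ -4.2 132.1  27.8] med [ 20.  146.9  61.2] max [ 27.8 161.6  66.7]
 screwtop rect ((1.6538233757019043, -15.622637748718262), (29.47852325439453, 10.791502952575684), 89.53306579589844) mean [  3.20021985 -18.04846478 142.19702031]
top plunger 12 min [ -8.6 112.3  30.8] med [ -1.7 115.1  36.5] max [  4.6 119.7  43. ]
top rod 182 min [  -6.5 -179.5   82.9] med [-1.3 87.7 90.7] max [  4.9 178.6  97.5]
top collar 17 min [  -4.2 -187.1   94. ] med [ -1.2 101.5  94.9] max [  2.6 181.   97.5]
top footface 1 min [-7.3 24.1 32. ] med [-7.3 24.1 32. ] max [-7.3 24.1 32. ]
top blank 179 min [-16.7  21.7  25.1] med [-5.2 69.3 32.5] max [  7.9 113.2  38.8]
top green 94 min [-26.2 131.8  46.1] med [-13.7 147.   62.8] max [ 21.  163.3  73.4]
```

View pics/scene16z.png

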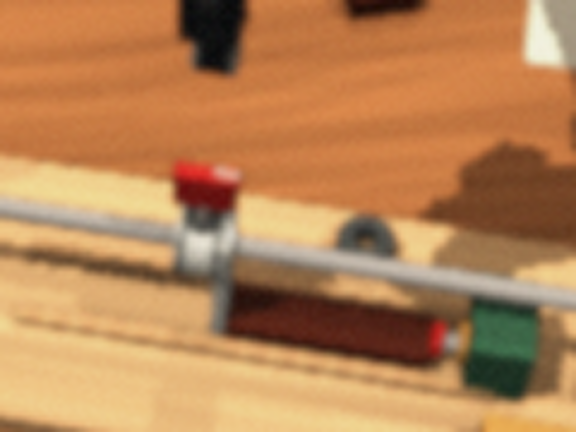

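View pics/top16z.png

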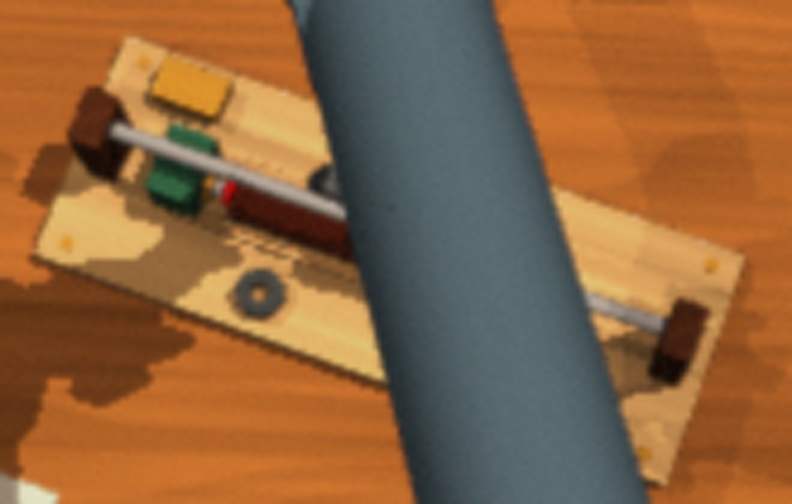

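```bash
python3 - <<'E'
from station import *
print(close_job()); 
E
```

```text
the job is handed in; nothing more can be done
None
```

The job is done and handed in at about 15.5 s. I loosened the screw by about 1.39 rad and slid the collar about 93 mm until the blank met the plunger. Then I pushed on to about 8 N and tightened the screw while holding the push.

**Last checks, gripper clear and touching nothing:**
- **Screw:** it reached its hard stop at 1.4 Nm, and the bar lies along the rod again.
- **Pinch:** the plunger is compressed about 3.65 mm in the scene view and 4.1 mm in the top view. That is roughly 7.3–8.2 N, and it did not change when I released the gripper.
- **Bystanders:** the spare collar and brass block look untouched in the last jig close-ups. I did not check the rest of the bench again.

**What disagreed:**
- **Force reading:** partway through, the wrist read 11 N while the pictures showed only about 5 N of spring force. Once I took out the side and downward load they agreed: 8.7 N of push against about 7.2 N of spring plus friction. The final pinch rests on the pictures.
- **First descent:** it drifted 13 mm along the rod, and I corrected that before gripping.

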